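# Raise the ratchet prop four clicks and cradle the ball valve

## Task

Pull the column of the small ratchet prop up until its pawl has clicked past exactly four notches (start from fully down, where it has passed none), and let go so that the column comes to rest on the fourth notch. Then lay the brass ball valve down gently in the cradle on top of the column, standing on its underside with the lever on top, and let go of it. Never bear down hard on the column, and leave the tape roll, the black cap and the strainer where they are.

Things in the scene. Friction and masses are not known exactly. Their poses are not given: they have to be found in the camera images.
- stand: ratchet prop (pipe support) fixed to the worktop: dark base plate 130 x 110 x 8 mm, closed metal pawl housing (78 mm along x, 56 mm along y). Origin: on the worktop under the column's axis, z up. The column sinks slowly when let go (guide damped, 60 N per m/s) by at most 12 mm onto the last notch passed and cannot be let down again. Over 60 N pressing it down on the pawl is too much.
- housing_top (a point): centre of the housing's top opening, 114 mm above the worktop. The pawl hides inside at an unknown height: the column rises 16 to 50 mm before the first click, then clicks every 12 mm; five notches, the fourth is wanted. Over the last 8 mm or so before a click the lifting force rises 6 to 18 N above the bare weight; at the click it falls back to the weight.
- column (a joint): height of the square steel column above its lowest position, m; starts at 0 (fully down, no notch passed yet), grows upward, end of travel 0.105. The column carries the cradle head on top. It weighs 0.4 to 0.7 kg.
- grip (a point): point to grip the column: centre of the head plate at mid thickness, 8 mm under its top. Head plate 50 mm along the prop's x, 80 mm along its y, 16 mm thick; grip it from above across its 50 mm x width, at the middle of the long sides, which are plain over 40 mm of length. Under the plate 31 mm are free when the column is down.
- cradle (a point): centre of the flat top face of the head plate, on which the valve is to lie; moves with the column, 161 mm above the worktop when it is fully down. Axes as those of the prop. Four corner lips, 8 mm high, bound the cradle: inner width 40 mm along x, inner length 70 mm along y.
- ball_valve: brass ball valve, 0.26 kg, brass part 61 mm long. Origin on its underside, z up, pipe axis along its y; end nuts 32 mm wide, 28 mm high at y -13..0 and 35..48 mm; body between them 28 mm wide (x -14..14), 27 mm high: grip it there across x from above, fingers either side of the flat lever on top (12 mm wide, y -58..26, z 38..49 mm, fixed).
- valve_mid (a point): middle of the valve's underside, 17.5 mm along the valve's y from its origin; to lie at the cradle's centre, pipe axis along the cradle's y, either way round
- tape_roll: bystander: white roll of tape lying flat, 52 mm across, 15 mm high; origin under its centre
- black_cap: bystander: black bottle cap, 57 mm across, 24 mm high; origin under its centre
- strainer: bystander: steel tea strainer cup, 82 mm across the rim, 61 mm high; origin under its centre
Not all that is in view belongs to the job. Leave any red look-alike of the stand alone. What is shaped like the ball_valve but pink is not meant.

How it is judged:
On the way:
1. the column rests, let go, with its fourth notch on the pawl (contact force between tooth4 and anything else above 2 N and contact force between each of the arm, ball_valve and column below 0.1 N and velocity of joint column between -0.003 and 0.003 m/s), for 0.3 s.
At the end, for the whole second after the job is handed in: the column rests with its fourth notch on the pawl; the ball valve lies at rest in the cradle between the lips, on its underside (tilt under 0.12 rad), its middle within 8 mm across and 9 mm along of the cradle's centre and flat on its floor (4 mm) (contact force between tooth4 and anything else above 2 N and contact force between ball_valve and column above 1 N and x of valve_mid in the frame of cradle between -0.008 and 0.008 m and y of valve_mid in the frame of cradle between -0.009 and 0.009 m and z of valve_mid in the frame of cradle between -0.004 and 0.004 m and angle between ball_valve's own z axis and vertical below 0.12 rad and linear speed of ball_valve below 0.02 m/s); the robot touches nothing.
It fails at once if the column is borne down on: more than 60 N between column and pawl while the column is not rising (contact force between any of tooth1, tooth2, tooth3, tooth4, tooth5 and anything else above 60 N and velocity of joint column below 0.005 m/s).
It fails at once if the ball valve is knocked onto its side (angle between ball_valve's own z axis and vertical above 0.8 rad).
It fails at once if a bystander (tape roll, black cap, strainer) is moved by more than 20 mm (distance of any of tape_roll, black_cap, strainer from where it was at the start of the episode above 0.02 m).
It also fails if it takes over 72 s, if anything falls off the work surface, if the arm or the gripper's body presses on something with over 40 N, if the wrist force passes 120 N, or if a joint passes its speed limit or range.

## Robot

A 6-joint arm with a two-finger parallel gripper is mounted at the origin on a cart in front of the work surface, level with it; the furniture and walls round the work are solid. World frame = base frame: x ahead of the robot, y to its left, z up, the work surface at z = 0. Lengths are in m, angles in rad, forces in N, time in s.
With the tool pointing down it reaches from about 0.275 to 0.875 m from the base axis. Payload 12.5 kg.
Tool frame: the origin (TCP) lies at the very end of the fingers, on their centre line; the grasp point (between the pads) lies 19 mm behind it; z points along the fingers, y is the line along which they close (so a half turn about z gives the same grasp; the last joint's range is limited). The gripper opens to 85 mm and grips with 20 to 120 N. Pads are 22 mm wide; open, the fingers measure 114 mm over their backs; the gripper's body (76 mm by 85 mm) begins 54 mm behind the grasp point. The pads swing forward as they close: fully open they stand 13 mm farther back than shut.
Start: joints at [1.219, 0.351, 1.652, -0, 1.139, -0.085], TCP at [0.145, 0.531, 0.231] pointing down, gripper open.
Joint ranges: [-2.75, 2.75], [-0.79, 2.1], [0.01, 2.65], [-1.57, 4.71], [0.07, 3.14], [-2.87, 2.87]. Speed limits (rad/s): [2.22, 2.22, 2.79, 3.14, 3.14, 3.14].

## Interface

Orientations are given as a 3x3 rotation matrix whose columns are the frame's x, y, z axes.
In Python, from bench import manip gives the robot as it stands. Calls block until the motion is done:
- manip.move_ptp(position, orientation): joint-space move of the TCP to a pose.
- manip.move_l(position, attitude=None, max_speed=0.15): straight line of the TCP; attitude=None keeps the orientation; max_speed is the mean speed in m/s.
- manip.move_j(angles): joint-space move.
- manip.set_gripper(opening, effort=None): opening from 0.0 (shut) to 1.0 (fully open); effort is the grip in N (None keeps the last); returns when the fingers have stopped.
- manip.dwell(seconds).
- manip.inverse_kinematics(position, orientation): joint angles nearest the present ones, or None.
- manip.grab_frame(name): name is "scene" or "top" or "wrist"; returns (picture, depth): 420x560x3 uint8, red, green, blue; 420x560 float32, m along the optical axis (not along the pixel's ray), 0 where there is no reading.
- manip.get_calibration(name): a dict with "camera_matrix" (3x3 intrinsics, pixels), "R" (3x3) and "t" (3): a world point X has camera coordinates R X + t. Camera axes: x right, y down, z forward; pixel columns grow to the right and rows downward; lengths in m; the calibration is good to about 2 mm. The wrist camera is an equidistant fisheye: a pixel r from the principal point sees the ray r / f radians off the axis. A picture is of the moment at which its call begins: read the wrist's pose just before it. get_calibration takes no time and is no camera call; for the wrist camera it gives the pose at the moment of the call.
A pose or a line that the arm cannot do raises manip.Unreachable and nothing moves.
- manip.sign_off(): hands the job in; it is judged then, once.
Trained networks look in the newest picture that a camera, given by its name, has taken for a name from the list of things; names that differ only in an ending like _2 or _b are one class to them, and where a whole thing is asked for, a point or a joint stands for the part that bears it (a point fixed in the world has none). Each returns a list of dicts, best first, with "confidence" (0 to 1); they miss things now and then, are a little off and sometimes report something else, mostly with a low value. They report only what shows in the picture. A call takes as long as a camera call. They do not tell look-alikes from the thing itself.
- manip.look_for(camera, name): "at" ([x, y, z] in m, in world coordinates, good to about 4 mm: the middle of the surface that is visible of it).
Readings, each from a call of its own:
- manip.current_time(): time.
- manip.current_qpos(): joint angles.
- manip.current_joint_vel(): joint speeds.
- manip.current_joint_torque(): joint torques, N m.
- manip.current_ee_pos(): TCP position.
- manip.current_tcp_rot(): TCP orientation.
- manip.current_force(): force on the tool from outside, world axes, zero at the start.
- manip.current_ft_torque(): the same for the moment, N m.
- manip.current_grip_width(): opening from 0.0 (shut) to 1.0 (fully open).
- manip.current_grip_force(): force on a finger pad.
Only numpy, scipy, OpenCV 4.12 (cv2) and the standard library are available. Lean on these libraries where they do the work, as an engineer would, in place of code of your own. Each camera call takes 0.05 s, during which the arm holds its last target. There are 200 camera calls.

## Working session

There is one attempt and no reset: what is moved stays moved. The work goes in short steps, each a Python script; the robot and the scene stay as the last script left them, time stands still between calls to the robot, and variables do not carry over. Pictures are saved under pics/ and viewed, at most 10 in all, crops included, and the job is handed in when it is done.

```bash
mkdir -p pics; ls
python3 - <<'E'
from bench import manip as m
import cv2,numpy as np
ims=[]
for c in("scene","top"):
    p,d=m.grab_frame(c); cv2.imwrite(f"pics/{c}0.png",p[:,:,::-1])
    np.savez(f"{c}0.npz",p=p,d=d,**m.get_calibration(c))
    for n in("stand","grip","ball_valve","tape_roll","black_cap","strainer"):
        for r in m.look_for(c,n)[:4]:
            k=m.get_calibration(c);x=k["R"]@r["at"]+k["t"];u=k["camera_matrix"]@x
            print(c,n,np.round(r["at"],3),round(r["confidence"],2),np.round(u[:2]/u[2]))
print(m.current_time(),m.current_force(),m.current_grip_width(),m.current_tcp_rot())
E
```

```text
pics
scene stand [ 0.468 -0.098  0.064] 0.94 [265. 235.]
scene stand [0.46  0.1   0.069] 0.75 [229. 197.]
scene grip [ 0.471 -0.093  0.162] 0.79 [264. 210.]
scene grip [0.467 0.108 0.159] 0.66 [228. 174.]
scene ball_valve [ 0.529 -0.456  0.026] 0.65 [360. 322.]
scene ball_valve [ 0.42  -0.332  0.026] 0.64 [297. 307.]
scene tape_roll [ 0.612 -0.195  0.014] 0.6 [322. 247.]
scene black_cap [0.473 0.259 0.017] 0.63 [212. 181.]
scene strainer [0.591 0.357 0.044] 0.72 [227. 150.]
top stand [ 0.464 -0.082  0.048] 0.88 [286. 242.]
top stand [0.456 0.105 0.066] 0.68 [217. 246.]
top grip [0.471 0.118 0.161] 0.94 [208. 234.]
top grip [ 0.472 -0.084  0.161] 0.84 [287. 231.]
top ball_valve [ 0.423 -0.323  0.025] 0.78 [373. 255.]
top ball_valve [ 0.533 -0.448  0.028] 0.54 [415. 214.]
top tape_roll [ 0.618 -0.187  0.015] 0.55 [320. 190.]
top black_cap [0.468 0.114 0.161] 0.73 [209. 235.]
top black_cap [0.476 0.27  0.018] 0.72 [160. 244.]
top strainer [0.593 0.365 0.047] 0.81 [125. 202.]
0.7 [-0.22995332 -0.99345412 -0.03827256] 0.9985005525999482 [[-9.64624866e-01  2.63626377e-01 -3.30176030e-05]
 [ 2.63626375e-01  9.64624866e-01  4.92591853e-05]
 [ 4.48356214e-05  3.88123240e-05 -9.99999998e-01]]
```

View pics/scene0.png

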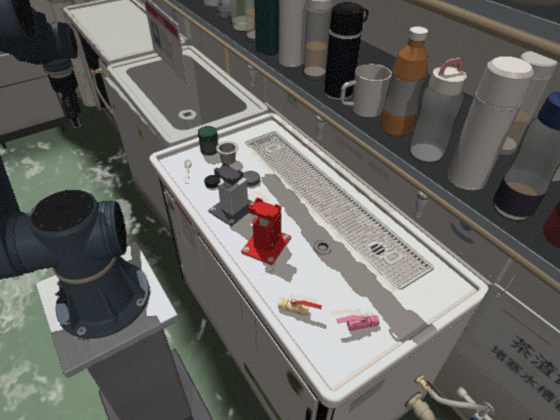

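View pics/top0.png

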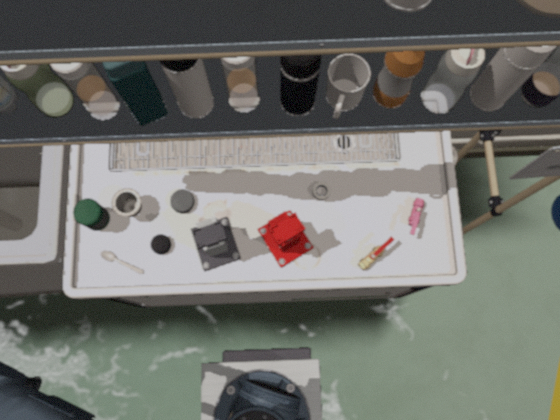

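Two prop candidates: grey at top (215,244) and red at (287,240). The grey one is the real stand, since red is the look-alike. Two valves: brass with a red lever at top (375,255) and pink at (415,215). The brass one is meant. Next I go above the grey stand for a closer look.

```bash
cat > h.py <<'E'
from bench import manip as m
import cv2,numpy as np
def down(yaw):  # tool z down, tool y (closing) along (cos,sin)(yaw)
    y=np.array([np.cos(yaw),np.sin(yaw),0]);z=np.array([0,0,-1.]);return np.column_stack([np.cross(y,z),y,z])
def cloud(c):
    k=m.get_calibration(c);p,d=m.grab_frame(c);K=k["camera_matrix"]
    v,u=np.mgrid[:420,:560];a=(u-K[0,2])/K[0,0];b=(v-K[1,2])/K[1,1]
    if c=="wrist":
        r=np.hypot(a,b)+1e-9;s=np.tan(np.minimum(r,1.45))/r;a,b=a*s,b*s
    X=(np.stack([a,b,np.ones_like(a)],-1)*d[...,None]-k["t"])@k["R"]
    X[d==0]=np.nan
    return p,X
def near(X,xy,r,z0,z1):
    return (np.hypot(X[...,0]-xy[0],X[...,1]-xy[1])<r)&(X[...,2]>z0)&(X[...,2]<z1)
def rect(P):
    (c,s,a)=cv2.minAreaRect((P[:,:2]*1000).astype(np.float32));return np.round(c,1),np.round(s,1),round(a,1)
E
python3 - <<'E'
from h import *
p,X=cloud("top")
for xy,z0,z1 in(((.47,.115),.15,.175),((.422,-.327),.012,.035),((.422,-.327),.036,.055)):
    P=X[near(X,xy,.08,z0,z1)];print(len(P),rect(P),np.median(P,0))
m.move_ptp([.40,.11,.36],down(0)); 
p,X=cloud("wrist");np.savez("w1.npz",p=p,X=X)
P=X[near(X,(.47,.115),.07,.15,.176)];print(len(P),rect(P),np.median(P,0))
P=X[near(X,(.47,.115),.1,.004,.02)];print(len(P),rect(P))
print(m.look_for("wrist","grip"),m.current_time(),m.current_qpos(),m.current_force())
cv2.imwrite("pics/w1.png",p[:,:,::-1])
E
```

```text
647 (array([470.2, 116.2]), array([52.1, 79.9]), 17.3) [0.46879082 0.11556016 0.1619528 ]
396 (array([ 389.4, -317.9]), array([102.7,  95.7]), 18.3) [ 0.39162984 -0.31387016  0.01990537]
145 (array([ 438.8, -342.2]), array([12.8, 84.6]), 39.2) [ 0.43729807 -0.34132177  0.04782711]
3318 (array([469.1, 117.1]), array([50.3, 80.5]), 17.6) [0.46826014 0.11878575 0.16223001]
2745 (array([459.2, 132. ]), array([171.8, 137.4]), 25.0)
[{'at': [0.4709, 0.1186, 0.1599], 'confidence': 0.82}, {'at': [0.4744, -0.0756, 0.162], 'confidence': 0.57}] 2.6917 [ 1.57337493e-01 -2.10084883e-02  1.77838101e+00  1.40458351e-04
  1.38465952e+00  1.55989906e-01] [ 0.37918952 -0.73528238 -0.56662475]
```

View pics/w1.png

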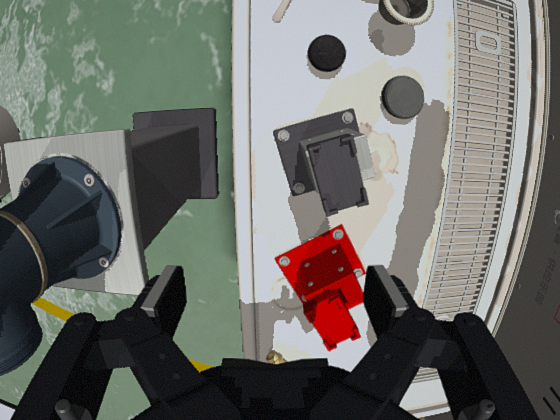

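The view from close by shows the grey prop's head at (335,175), with the red look-alike at (335,320) clear of it. The head plate is 50x80 mm, centred at (0.469, 0.117), with a yaw of 17.5°. I now grip it and lift in small steps while logging the force.

Run:
```python
from h import *
R=down(np.radians(17.5))
m.move_ptp([.469,.117,.24],R); m.move_l([.469,.117,.133],max_speed=.12)
print(m.current_force())
m.set_gripper(0,60); print(m.current_grip_width(),m.current_grip_force(),m.current_force(),m.current_time())
z0=m.current_ee_pos()[2];t=m.current_time()
for i in range(1,9):
    m.move_l([.469,.117,.133+.002*i],max_speed=.03)
    print(i*2,round(m.current_ee_pos()[2]-z0,4),np.round(m.current_force(),1),round(m.current_time(),2))
```

```text
[0.24055835 0.94255154 0.26986719]
0.5753464768401572 62.19525218009949 [-6.31429997 -1.58811374  9.72495324] 4.7917
2 0.0011 [-2.1 -1.9 -4.7] 5.04
4 0.0032 [-3.4 -2.1 -5.6] 5.29
6 0.0053 [-3.8 -3.9 -5. ] 5.54
8 0.0074 [-4.7 -3.8 -4.5] 5.79
10 0.0095 [-4.6 -4.4 -5. ] 6.04
12 0.0116 [-5.9 -3.5 -5.7] 6.29
14 0.0136 [-5.7 -2.9 -4.6] 6.54
16 0.0157 [-6.1 -4.2 -5.1] 6.79
```

Run:
```python
from h import *
w=5.1;h=.016;cl=[];pk=0;log=[]
while len(cl)<4 and h<.092:
    h+=.0015; m.move_l([.469,.117,.133+h],max_speed=.03)
    f=-m.current_force()[2]; z=m.current_ee_pos()[2]; log.append((round((z-.133)*1000,1),round(f,1)))
    pk=max(pk,f)
    if pk>w+4 and f<w+2.5:
        cl.append(z); pk=0
        if len(cl)>1 and abs(cl[-1]-cl[-2]-.012)>.004: print("odd");break
print(log);print(cl,m.current_time(),m.current_grip_width(),m.current_force())
```

```text
[(np.float64(17.8), np.float64(3.8)), (np.float64(19.3), np.float64(5.5)), (np.float64(20.8), np.float64(5.3)), (np.float64(22.3), np.float64(5.5)), (np.float64(23.8), np.float64(5.2)), (np.float64(25.3), np.float64(5.1)), (np.float64(26.8), np.float64(5.3)), (np.float64(28.3), np.float64(4.7)), (np.float64(29.8), np.float64(4.7)), (np.float64(31.3), np.float64(4.4)), (np.float64(32.8), np.float64(4.6)), (np.float64(33.7), np.float64(12.5)), (np.float64(35.1), np.float64(18.5)), (np.float64(36.7), np.float64(20.6)), (np.float64(38.9), np.float64(15.0)), (np.float64(41.0), np.float64(5.5)), (np.float64(42.6), np.float64(5.1)), (np.float64(44.1), np.float64(4.3)), (np.float64(45.3), np.float64(8.4)), (np.float64(46.3), np.float64(16.6)), (np.float64(47.6), np.float64(19.5)), (np.float64(49.2), np.float64(18.3)), (np.float64(51.1), np.float64(12.2)), (np.float64(53.0), np.float64(6.8)), (np.float64(54.7), np.float64(5.3)), (np.float64(56.3), np.float64(5.0)), (np.float64(57.3), np.float64(9.6)), (np.float64(58.4), np.float64(17.0)), (np.float64(59.6), np.float64(18.8)), (np.float64(61.3), np.float64(17.5)), (np.float64(63.1), np.float64(12.4)), (np.float64(65.1), np.float64(5.7)), (np.float64(66.8), np.float64(4.9)), (np.float64(68.3), np.float64(4.8)), (np.float64(69.4), np.float64(9.2)), (np.float64(70.4), np.float64(15.7)), (np.float64(71.7), np.float64(19.3)), (np.float64(73.0), np.float64(21.2)), (np.float64(74.8), np.float64(17.2)), (np.float64(77.2), np.float64(6.6))]
[np.float64(0.17395481042041686), np.float64(0.1860352441053777), np.float64(0.19807398126131737), np.float64(0.2101679495421533)] 16.7917 0.5728999248165915 [-9.61582612 -5.1850623  -6.55796301]
```

Run:
```python
from h import *
m.move_l([.469,.117,.133+.0775],max_speed=.03)
print(m.current_ee_pos(),m.current_force())
m.set_gripper(1.0); m.dwell(.7)
m.move_l([.469,.117,.32],max_speed=.2)
m.move_ptp([.40,.11,.42],down(0))
p,X=cloud("wrist")
P=X[near(X,(.469,.117),.07,.2,.26)];print(len(P),rect(P),np.percentile(P[:,2],[5,50,95]))
m.move_ptp([.37,-.30,.30],down(np.radians(-51+90+0)) if 0 else down(0))
p,X=cloud("wrist");cv2.imwrite("pics/w2.png",p[:,:,::-1]);np.savez("w2.npz",p=p,X=X)
print(m.look_for("wrist","ball_valve"),m.current_time())
for a,b in((.012,.034),(.036,.055)):
    P=X[near(X,(.425,-.33),.08,a,b)];print(len(P),rect(P),np.median(P,0))
```

```text
[0.46872888 0.11691657 0.21189822] [-10.24116771  -6.43877448  -4.69960071]
3678 (array([468.8, 116.9]), array([50.8, 80.5]), 17.1) [0.23641211 0.23812658 0.24614669]
[{'at': [0.5295, -0.4419, 0.0275], 'confidence': 0.88}, {'at': [0.4228, -0.3225, 0.0278], 'confidence': 0.86}] 21.1833
1506 (array([ 390.4, -319.9]), array([101. ,  90.5]), 19.3) [ 0.39534725 -0.31296031  0.02022852]
639 (array([ 438.2, -341.8]), array([13.7, 83.8]), 38.9) [ 0.43626892 -0.33917914  0.04965515]
```

View pics/w2.png

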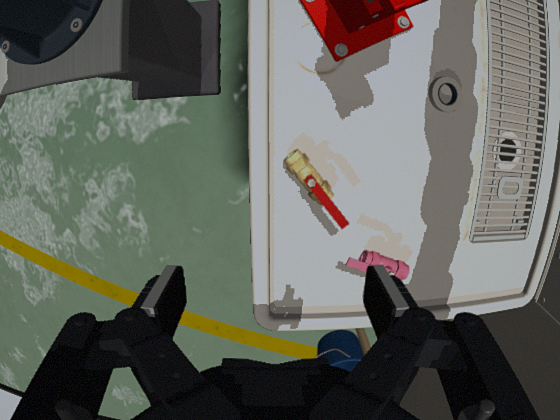

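Picture: the brass valve is at (308,175), its lever pointing to lower right (345,225), and the pink one is at (385,265). The column sank only about 2 mm after release, so it rests on the fourth notch. I confirm the valve's position with the colour mask and an enlarged crop.

Run:
```python
from h import *
m.move_ptp([.36,-.315,.24],down(np.radians(38.9)))
p,X=cloud("wrist");q=p.astype(int)
n=near(X,(.425,-.33),.09,.008,.06)
br=n&(q[...,0]-q[...,2]>35)&(q[...,1]-q[...,2]>15); le=n&(q[...,0]>q[...,1]+70)
for k in(br,le): print(k.sum(),rect(X[k]),np.percentile(X[k][:,2],[5,50,95]))
v,u=np.where(n&(br|le));print(u.min(),u.max(),v.min(),v.max(),m.current_time())
c=p[max(0,v.min()-30):v.max()+30,u.min()-30:u.max()+30]
cv2.imwrite("pics/w3.png",cv2.resize(c,None,fx=3,fy=3)[:600,:800,::-1])
```

```text
1070 (array([ 416.2, -315.4]), array([30.7, 79.8]), 40.1) [0.01817491 0.02598809 0.03038053]
629 (array([ 438. , -341.8]), array([11.9, 82.1]), 39.7) [0.04219419 0.04992894 0.05153053]
297 323 170 273 21.95
```

View pics/w3.png

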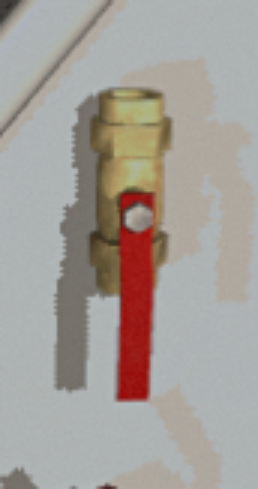

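The crop confirms the brass valve: red lever toward the bottom (135,300), body between the nuts at about (132,195). The brass-centre and lever-based estimates of its middle agree within 1 mm. Grasping.

Run:
```python
from h import *
R=down(np.radians(39.5));x,y=.4165,-.3158
m.move_ptp([x,y,.12],R); m.move_l([x,y,.003],max_speed=.1)
print(m.current_force(),m.current_ee_pos())
m.set_gripper(0,45); print(m.current_grip_width(),m.current_grip_force(),m.current_force(),m.current_ee_pos())
m.move_l([x,y,.06],max_speed=.08); m.dwell(.2)
print(m.current_grip_width(),m.current_force(),m.current_time())
m.move_l([x,y,.33],max_speed=.25)
p,X=cloud("wrist");cv2.imwrite("pics/w4.png",p[:,:,::-1]); print(m.current_time(),m.current_qpos())
q=p.astype(int);n=near(X,(x,y),.12,.25,.42);le=n&(q[...,0]>q[...,1]+70)
if le.sum()>20:print(le.sum(),rect(X[le]),np.percentile(X[le][:,2],[5,50,95]))
print(m.look_for("wrist","ball_valve"))
```

```text
[ 0.70718286 -0.7869104   0.97478777] [ 0.41679089 -0.31606647  0.00354902]
0.28287845694505187 43.984133871272206 [-2.02403711  0.92035034  6.2258    ] [ 0.41648715 -0.31590231  0.00333733]
0.28455854035302736 [ 0.56901626  0.32359204 -2.06429097] 25.5083
26.7917 [-7.37848338e-01  2.15782815e-01  1.58917031e+00  2.61673549e-05
  1.33900226e+00 -1.42721391e+00]
1079 (array([ 420.9, -319.8]), array([12.1, 30.8]), 39.3) [0.36695394 0.36856464 0.37219921]
[{'at': [0.4097, -0.3053, 0.351], 'confidence': 0.77}]
```

View pics/w4.png

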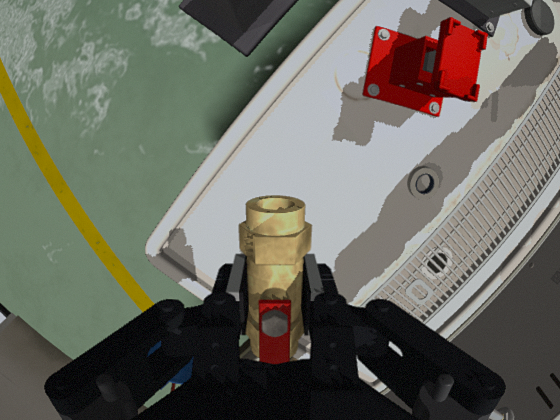

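The valve is held upright with its lever on top at (275,330), centred between the pads. Its middle is within about 1.5 mm of the TCP. It may have slipped a few mm downward, so I grip harder and lower onto the cradle step by step, watching the force.

Run:
```python
from h import *
m.set_gripper(0,80)
m.move_ptp([.469,.117,.33],down(np.radians(17.3))); m.dwell(.3)
p,X=cloud("wrist");q=p.astype(int);n=near(X,(.469,.117),.12,.25,.42);le=n&(q[...,0]>q[...,1]+70)
print(rect(X[le]),np.percentile(X[le][:,2],[5,50,95]))
m.move_l([.469,.117,.262],max_speed=.08); m.dwell(.2)
f0=np.mean([m.current_force()[2] for _ in range(5)]);print(f0)
z=.262
while z>.232:
    z-=.001; m.move_l([.469,.117,z],max_speed=.02)
    f=m.current_force()[2]-f0; print(round(z,4),round(m.current_ee_pos()[2],4),round(f,1))
    if f>2.2: break
print(m.current_time(),m.current_grip_width())
s,d=m.grab_frame("wrist");cv2.imwrite("pics/w5.png",s[:,:,::-1])
```

```text
(array([468.7, 106.4]), array([30.1, 50.3]), 35.9) [0.36774667 0.36939466 0.37342932]
-2.2635245466285174
0.261 0.261 -0.7
0.26 0.2599 -0.8
0.259 0.2589 0.3
0.258 0.2579 -0.3
0.257 0.2569 0.5
0.256 0.2559 -0.5
0.255 0.2549 -0.9
0.254 0.2539 -0.5
0.253 0.2529 0.4
0.252 0.2519 -0.7
0.251 0.251 -0.5
0.25 0.2499 -1.3
0.249 0.2489 -0.2
0.248 0.2479 -0.2
0.247 0.2469 -0.0
0.246 0.2459 -0.2
0.245 0.2449 -1.3
0.244 0.2439 -0.3
0.243 0.2429 -0.2
0.242 0.2419 0.5
0.241 0.2409 -0.3
0.24 0.2403 4.7
35.7083 0.27631970878495793
```

View pics/w5.png

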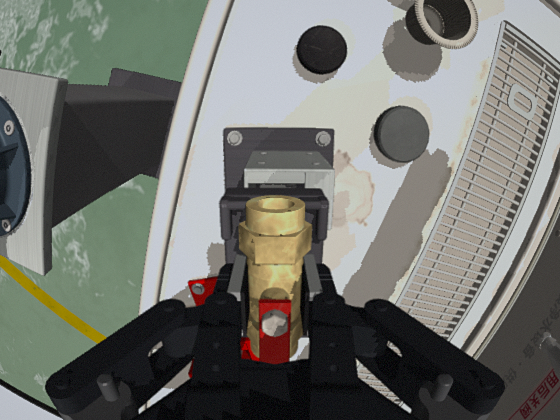

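The valve sits between the four lips (nut at (275,235), head plate around it). Contact came at the cradle-floor height (TCP 0.240, underside 3 mm below), so I let go and check.

Run:
```python
from h import *
m.set_gripper(1.0); m.dwell(.3)
m.move_l([.469,.117,.36],max_speed=.12)
m.move_ptp([.40,.10,.45],down(0)); m.dwell(.3)
p,X=cloud("wrist");q=p.astype(int);n=near(X,(.469,.117),.12,.2,.32)
le=n&(q[...,0]>q[...,1]+70);br=n&(q[...,0]-q[...,2]>35)&(q[...,1]-q[...,2]>15)&~le
pl=near(X,(.469,.117),.07,.225,.25)&~le&~br
for k in(pl,br,le):print(k.sum(),rect(X[k]),np.percentile(X[k][:,2],[5,50,95]))
print(m.current_time())
v,u=np.where(br|le);cv2.imwrite("pics/w6.png",cv2.resize(p[max(0,v.min()-40):v.max()+40,u.min()-60:u.max()+60],None,fx=3,fy=3)[:600,:800,::-1])
for n in("tape_roll","black_cap","strainer"):print(n,m.look_for("wrist",n)[:2])
```

```text
1343 (array([468.9, 117.3]), array([50.8, 80.6]), 17.7) [0.23353601 0.23831538 0.24645516]
1371 (array([469.4, 117.8]), array([32.1, 80.3]), 17.4) [0.25386457 0.26244563 0.26646123]
833 (array([480.5,  85.7]), array([15.6, 83.4]), 16.8) [0.2788756  0.28675768 0.28827866]
38.7167
tape_roll [{'at': [0.4719, 0.1098, 0.2672], 'confidence': 0.46}]
black_cap [{'at': [0.4784, 0.2675, 0.0218], 'confidence': 0.75}]
strainer [{'at': [0.6022, 0.3522, 0.0314], 'confidence': 0.7}]
```

View pics/w6.png

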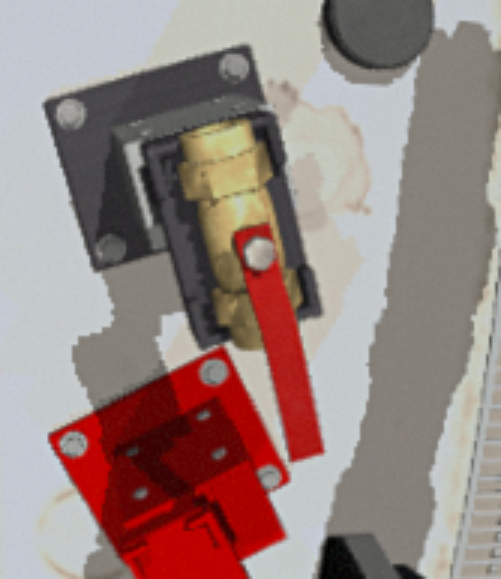

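The valve lies flat between the lips at (230,240), within 1 mm of the cradle's centre. The column height is unchanged and the arm is clear.

```bash
python3 -c "
from bench import manip as m
print(m.sign_off())"
```

```text
the job is handed in; nothing more can be done
None
```

The job is handed in (no verdict shown): by force and camera readings the column rests on its fourth notch, and the brass valve lies lever up within about 1 mm of the cradle's centre; the cap and strainer have not moved, and the tape roll, though not re-checked, was never approached.

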